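# Slide the mixed deli tubs into the trays of their shape

## Robot

A 7-joint arm with a two-finger parallel gripper is mounted at the origin on the work surface. World frame = base frame: x ahead of the robot, y to its left, z up, the work surface at z = 0. Lengths are in mm, angles in rad, forces in N, time in s.
With the tool pointing down it reaches from about 400 to 875 mm from the base axis. Payload 4.4 kg.
Tool frame: the origin (TCP) lies at the very end of the fingers, on their centre line; the grasp point (between the pads) lies 19 mm behind it; z points along the fingers, y is the direction in which the jaws open and shut (so a half turn about z gives the same grasp; the last joint's range is limited). The gripper opens to 85 mm and grips with 20 to 120 N. Pads are 22 mm wide; open, the fingers measure 114 mm over their backs; the gripper's body (76 mm by 85 mm) begins 54 mm behind the grasp point. The pads swing forward as they close: fully open they stand 13 mm farther back than shut.
Start: joints at [1.239, 0.628, 0.038, 1.517, -0.027, 0.996, -0.02], TCP at [170.77, -627.18, 231.313] pointing down, gripper open.
Joint ranges: [-3.06, 3.06], [-0.37, 2.12], [-1.25, 1.32], [0.18, 2.47], [-1.1, 4.24], [0.23, 1.98], [-2.94, 2.94]. Speed limits (rad/s): [2.57, 2.57, 3.14, 3.14, 3.14, 3.14, 3.14].

## Interface

Orientations are given as [roll, pitch, yaw] about the fixed x, y, z axes, in that order (R = Rz(yaw) Ry(pitch) Rx(roll)).
In Python, from cell import read_state, get_image, finish_job gives the robot as it stands.
- The arm moves only by the tool carry_out, never from a script. Its argument "series" is a list that holds one entry, the list of rows, each a list of 7 numbers: the shift along the tool's x, y, z in cm, then the turn, a rotation vector about the tool's x, y, z in rad, then the finger opening in cm, from 0 to 8.54. In form: [[[x, y, z, wx, wy, wz, grip], ...]]. A call has 1 to 5 rows; each row is the pose to reach, as a shift and turn from the pose commanded when the call began, along the tool's axes at that moment; what a row does not reach only later rows make up. A row lasts 1/12 s, in which the tool goes at most 41.7 mm and 7.16 degrees, less where a joint would pass 70% of its speed; a pose out of reach is approached as far as the arm can. A call with a gripper value outside its range is refused whole. The fingers move at their own pace and stop on an object; the grip force is fixed at half the most. Time passes only in rows, so rows that repeat a pose let the fingers close. It gives the time, the measured TCP pose, the force and the opening at its end, in the units of the state.
- read_state(): the state, without advancing time (a new reading comes with each control period).
- get_image(name): name is "side" or "top" or "wrist"; returns a dict with "img" (420x560x3 uint8, blue, green, red), "z_map" (420x560 float32, mm along the optical axis (not along the pixel's ray), 0 where there is no reading), "mtx" (3x3 intrinsics, pixels), "T" (4x4, takes a point from camera to world coordinates); the wrist camera has in their place "T_tool_cam" (4x4, takes a point from camera to tool coordinates, whose origin is the TCP and whose axes are the flange's). Camera axes: x right, y down, z forward; pixel columns grow to the right and rows downward; lengths in mm; the calibration is good to about 2 mm. A picture is of the moment at which its call begins: read the wrist's pose just before it.
- finish_job(): hands the job in, once; it reports no verdict.
The state is a dict: "clock": time; "qpos": joint angles; "qd": joint speeds; "tau": joint torques, N m; "eef_pos": TCP position; "tool_rot": TCP orientation; "force": force on the tool from outside, world axes, zero at the start; "torque": the same for the moment, N m; "width": finger opening in mm.
Only numpy, scipy, OpenCV 4.12 (cv2) and the standard library are available. Lean on these libraries where they do the work, as an engineer would, in place of code of your own. Each camera call takes 0.05 s, during which the arm holds its last target.

## Task

Three closed steel tubs, two round and one rectangular, are mixed up on the counter between two low black trays. Slide each tub, without lifting it off or tipping it over, up over the sloped lip of the tray that already holds a tub of the same shape, until it lies flat on that tray's floor. Do not shift the two tubs that are already in the trays, and leave everything else on the counter where it is.

Things in the scene. Friction and masses are not known exactly. Their poses are not given: they have to be found in the camera images.
- tub_a_mid (a point): Closed round steel tub with a white, grey-rimmed lid, upright cylinder 88 mm in diameter and 45 mm high, 0.2 to 0.45 kg, wider than most grippers open; slides freely when pushed low down. Point: its centre, half-way up (22.5 mm above its underside); z is its own upright axis.
- tub_b_mid (a point): Second round tub, identical to tub_a. Point: its centre, half-way up.
- tub_c_mid (a point): Closed rectangular steel tub with a white, grey-rimmed lid, 88 mm along its own x, 110 mm along its own y, 45 mm high, 0.2 to 0.45 kg. Point: its centre, half-way up; z is its own upright axis.
- tray_round: Low black tray fixed to the counter, the one that already holds a round tub at its far end; on the robot's left or right. Origin: on the counter, midway between the lips; x away from the robot (within 0.12 rad), y left, z up. Inner floor from x = -200 to +180 mm, 230 mm wide (y), 3 mm thick. Walls at the x ends 9 mm high, 5 mm thick, upright. Lips at both y ends 9 mm high, sloped outside (see tray_rect).
- tray_rect: Same tray and frame as tray_round, but already holding a rectangular tub at its far end, on the robot's other side. The outer face of each lip is a straight slope from the counter, 152 mm from the origin along y, up to a crest 9 mm above the counter at 120 to 115 mm; its inner face drops upright to the floor. Pushed over it, a tub drops 6 mm on to the floor.
- filled_round_mid (a point): Loose full round tub, the same to look at as tub_a (88 mm diameter, 45 mm high) but 0.9 kg, on the floor of tray_round, at x = 125 mm of the tray; stays there. Point: centre, half-way up.
- filled_rect_mid (a point): Loose full rectangular tub, the same to look at as tub_c (88 by 110 mm, 45 mm high) but 0.9 kg, on the floor of tray_rect, at x = 125 mm of the tray, its long side along the tray's y give or take 0.1 rad; stays there. Point: centre, half-way up.
- jar_mid (a point): Bystander: green glass jar, 68 mm diameter, 110 mm high, on the robot's left, nearer than the tray. Point: centre, half-way up.
- spoon_grip (a point): Bystander: spoon 150 mm long lying crosswise beyond the three tubs. Point: on its handle.
- mill_mid (a point): Bystander: dark wooden pepper mill, 58 mm diameter, 146 mm high, on the robot's left, nearer than the tray. Point: centre, half-way up.
- bowl: Bystander: white bowl, 120 mm across the rim, 55 mm high, on the robot's right, nearer than the tray. Origin: centre of its underside.

How it is judged (in metres and radians):
At the end, for the whole second after the job is handed in: Both round tubs lie in tray_round and the rectangular one in tray_rect: centre at x -162 to 142, y within 77 mm of the tray's origin, 22.5 to 28.5 mm above its underside, tilted under 0.04 rad, at rest; the two tubs that were in the trays within 30 mm of their start (x of tub_a_mid in the frame of tray_round between -0.162 and 0.142 m and y of tub_a_mid in the frame of tray_round between -0.077 and 0.077 m and z of tub_a_mid in the frame of tray_round between 0.0225 and 0.0285 m and angle between each of tub_a_mid, tub_b_mid, tub_c_mid's own z axis and vertical below 0.04 rad and linear speed of each of tub_a, tub_b, tub_c below 0.01 m/s and x of tub_b_mid in the frame of tray_round between -0.162 and 0.142 m and y of tub_b_mid in the frame of tray_round between -0.077 and 0.077 m and z of tub_b_mid in the frame of tray_round between 0.0225 and 0.0285 m and x of tub_c_mid in the frame of tray_rect between -0.162 and 0.142 m and y of tub_c_mid in the frame of tray_rect between -0.077 and 0.077 m and z of tub_c_mid in the frame of tray_rect between 0.0225 and 0.0285 m and distance of each of filled_round_mid, filled_rect_mid from where it was at the start of the episode below 0.03 m); the robot touches nothing.
It fails at once if a tub is lifted (centre higher than 70 mm above the counter) (height (world z) of any of tub_a_mid, tub_b_mid, tub_c_mid above 0.07 m).
It fails at once if a tub is tipped by more than 0.5 rad (angle between any of tub_a_mid, tub_b_mid, tub_c_mid's own z axis and vertical above 0.5 rad).
It fails at once if the jar, spoon, mill or bowl is moved by more than 30 mm (distance of any of jar_mid, spoon_grip, mill_mid, bowl from where it was at the start of the episode above 0.03 m).
It also fails if it takes over 64 s, if anything falls off the work surface, if the arm or the gripper's body presses on something with over 40 N, if the wrist force passes 120 N, or if a joint passes its speed limit or range.

## Working session

There is one attempt and no reset: what is moved stays moved. The work goes in short steps, Python scripts to look and compute and a tool call to move; the robot and the scene stay as the last step left them, time stands still between calls to the robot, and variables do not carry over. Pictures are saved under pics/ and viewed, and the job is handed in when it is done.

Besides the shell and the picture viewer there is one more tool, called after "Request:" by a JSON object that holds its "api" and its "payload", one argument or row to a line. carry_out: Moves the arm, as the interface text tells. Its arguments: {"type":"object","properties":{"series":{"type":"array","items":{"type":"array","items":{"type":"array","items":{"type":"number"}}}}},"required":["series"]}

```bash
mkdir -p pics; ls; python3 - <<'E'
from cell import read_state,get_image
import cv2,numpy as np
s=read_state();print(s)
for n in["top","side"]:
    d=get_image(n);cv2.imwrite(f"pics/{n}0.png",d["img"]);print(n,d["mtx"].round(1).tolist(),d["T"].round(3).tolist());np.savez(f"{n}0.npz",**{k:v for k,v in d.items()})
E
```

```text
pics
{'clock': 0.0, 'qpos': array([ 1.23922676,  0.62933794,  0.03842667,  1.51838786, -0.02701299,
        0.99628164, -0.01999002]), 'qd': array([ 5.24741814e-04,  2.37596724e-04,  6.07350055e-05, -6.92773568e-04,
       -1.99940535e-03, -2.49009857e-03, -1.26693177e-03]), 'tau': array([ 3.16565083e-04, -5.63387489e+01,  1.22654099e+00, -1.93441415e+01,
        1.11181301e-02,  1.03846935e-02,  3.24771395e-05]), 'eef_pos': array([ 170.59813575, -626.56015878,  230.38775108]), 'tool_rot': array([-3.13969522e+00,  5.08516037e-06,  2.65784394e-01]), 'force': array([ 0.46894002,  0.08303401, -0.74898552]), 'torque': array([0.06834346, 0.02564537, 0.00235228]), 'width': 85.40017607102484}
top [[413.1, 0.0, 282.8], [0.0, 413.1, 209.0], [0.0, 0.0, 1.0]] [[0.016, -0.993, 0.115, 394.502], [-1.0, -0.015, 0.011, -21.22], [-0.009, -0.115, -0.993, 1150.066], [0.0, 0.0, 0.0, 1.0]]
side [[508.1, 0.0, 281.4], [0.0, 508.1, 201.4], [0.0, 0.0, 1.0]] [[-0.772, -0.472, 0.426, 24.423], [-0.635, 0.564, -0.528, 643.665], [0.009, -0.678, -0.735, 956.652], [0.0, 0.0, 0.0, 1.0]]
```

View pics/top0.png

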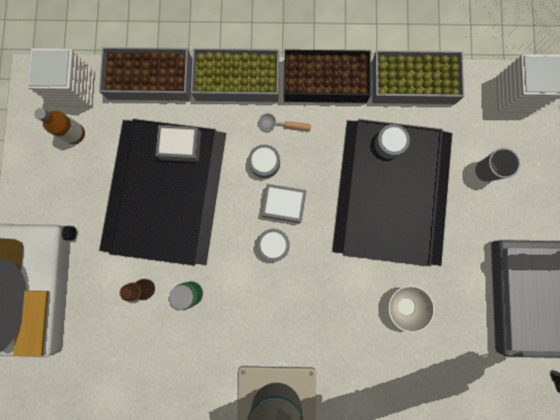

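View pics/side0.png

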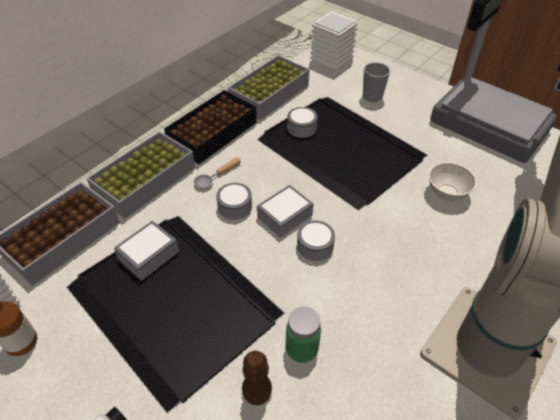

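Top view: tray_rect on the left (filled rect at (178,143)), tray_round on the right (filled round at (392,141)). Loose round tubs are at (264,161) and (272,245), rect tub at (284,203), spoon at (285,124), bowl at (410,308), jar at (185,295).

```bash
cat > h.py <<'E'
import numpy as np,cv2
from cell import read_state,get_image
from scipy.spatial.transform import Rotation as Ro
def ray(d,uv,z):
    uv=np.atleast_2d(uv).astype(float);K=d["mtx"];T=d["T"]
    r=np.c_[uv,np.ones(len(uv))]@np.linalg.inv(K).T@T[:3,:3].T
    o=T[:3,3];return (o+r*((z-o[2])/r[:,2])[:,None])[:,:2]
def lids(d,verbose=True):
    im=d["img"].astype(int)
    m=((im.min(2)>205)).astype(np.uint8)
    return m
def find(d,z=45,dbg=None):
    T=d["T"];K=d["mtx"];zm=d["z_map"]
    v,u=np.mgrid[:420,:560]
    P=np.stack([(u-K[0,2])/K[0,0]*zm,(v-K[1,2])/K[1,1]*zm,zm],-1)@T[:3,:3].T+T[:3,3]
    m=((P[...,2]>38)&(P[...,2]<56)&(P[...,0]>250)&(P[...,0]<800)&(abs(P[...,1]+20)<480)&(zm>0)).astype(np.uint8)
    m=cv2.morphologyEx(m,cv2.MORPH_OPEN,np.ones((5,5)))
    out=[]
    for c in cv2.findContours(m,cv2.RETR_EXTERNAL,cv2.CHAIN_APPROX_NONE)[0]:
        if cv2.contourArea(c)<250: continue
        w=ray(d,c[:,0],P[...,2][m>0].mean() if z is None else z).astype(np.float32)
        (cx,cy),(a,b),an=cv2.minAreaRect(w)
        out.append((round(cx),round(cy),round(a),round(b),round(an,1),round(cv2.contourArea(w)/(a*b),2),c[:,0].mean(0).round().tolist()))
    return out,P,m
E
python3 - <<'E'
from h import *
for n in["top","side"]:
    d=dict(np.load(f"{n}0.npz"))
    o,P,m=find(d)
    print(n);[print(x) for x in o]
    im=d["img"]
    b=((im.max(2)<62)).astype(np.uint8);b=cv2.morphologyEx(b,cv2.MORPH_OPEN,np.ones((5,5)));b=cv2.morphologyEx(b,cv2.MORPH_CLOSE,np.ones((9,9)))
    cv2.imwrite(f"pics/m_{n}.png",np.hstack([b*255,m*255])[:, ::1])
    for c in cv2.findContours(b,cv2.RETR_EXTERNAL,cv2.CHAIN_APPROX_NONE)[0]:
        if cv2.contourArea(c)<5000: continue
        q=cv2.approxPolyDP(cv2.convexHull(c),8,True)[:,0]
        print(q.tolist(),ray(d,q,0).round().tolist(), cv2.minAreaRect(ray(d,c[:,0],0).astype(np.float32)))
E
```

```text
top
(428, 17, 85, 83, 0.9, 0.79, [272.0, 244.0])
(541, -10, 110, 88, 81.4, 0.93, [284.0, 202.0])
(659, 46, 84, 85, 0.8, 0.78, [263.0, 159.0])
(706, 287, 111, 90, 87.7, 0.94, [176.0, 141.0])
(720, -307, 85, 85, 89.4, 0.79, [393.0, 140.0])
[[123, 121], [214, 130], [205, 263], [101, 250]] [[776.0, 456.0], [753.0, 192.0], [374.0, 204.0], [405.0, 495.0]] ((575.230712890625, 330.30572509765625), (297.7492370605469, 388.1920166015625), 83.47482299804688)
side
(704, 289, 113, 95, 87.6, 0.92, [145.0, 246.0])
(426, 19, 86, 89, 38.3, 0.78, [316.0, 236.0])
(538, -7, 113, 92, 81.5, 0.9, [285.0, 206.0])
(656, 48, 85, 85, 40.0, 0.8, [234.0, 196.0])
(720, -305, 84, 94, 36.8, 0.8, [302.0, 117.0])
[[179, 218], [280, 315], [165, 409], [70, 285]] [[738.0, 163.0], [373.0, 212.0], [411.0, 500.0], [778.0, 451.0]] ((575.7425537109375, 330.7629089355469), (299.60272216796875, 396.7994689941406), 83.40927124023438)
[[261, 137], [330, 99], [422, 157], [356, 207]] [[786.0, -202.0], [741.0, -481.0], [385.0, -427.0], [421.0, -150.0]] ((586.2905883789062, -316.2164306640625), (295.7489013671875, 391.3016052246094), 83.65501403808594)
```

```bash
cat >> h.py <<'E'
def rel(p,yaw):
    s=read_state();R=Ro.from_euler('xyz',s["tool_rot"])
    Rt=Ro.from_euler('xyz',[np.pi,0,yaw])
    d=R.inv().apply(np.array(p)-s["eef_pos"])/10
    print("t",round(s["clock"],2),"pos",s["eef_pos"].round(1),"rot",s["tool_rot"].round(3),"w",round(s["width"],1),"F",s["force"].round(1))
    print("shift cm",d.round(2),"rotvec",(R.inv()*Rt).as_rotvec().round(3))
E
python3 -c "
from h import *
rel([528,-104,120],1.45)"
```

```text
t 0.1 pos [ 170.6 -626.6  230.5] rot [-3.14   0.     0.266] w 85.1 F [ 0.3 -0.2  0.1]
shift cm [ 48.21 -41.02  11.12] rotvec [-2.000e-03 -1.000e-03 -1.184e+00]
```

Request:
{"api": "carry_out", "payload": {
  "series": [
    [[48.2,-41,9,0,0,-1.18,5],[48.2,-41,9,0,0,-1.18,5],[48.2,-41,9,0,0,-1.18,5],[48.2,-41,9,0,0,-1.18,5],[48.2,-41,9,0,0,-1.18,5]]
  ]
}}

```text
clock: 0.52
eef_pos: [287.8, -455.0, 201.6]
tool_rot: [-3.141, -0.0, 0.897]
force: [0.4, -0.8, -0.6]
width: 50.0
```

```bash
python3 -c "
from h import *
rel([528,-104,120],1.45)"
```

```text
t 0.52 pos [ 287.8 -455.   201.6] rot [-3.141 -0.     0.897] w 50.0 F [ 0.4 -0.8 -0.6]
shift cm [42.41 -3.15  8.17] rotvec [-0.    -0.    -0.553]
```

Works at full rate.

Request:
{"api": "carry_out", "payload": {
  "series": [
    [[42.4,-3.2,8,0,0,-0.55,5],[42.4,-3.2,8,0,0,-0.55,5],[42.4,-3.2,8,0,0,-0.55,5],[42.4,-3.2,8,0,0,-0.55,5],[42.4,-3.2,8,0,0,-0.55,5]]
  ]
}}

```text
clock: 0.93
eef_pos: [404.2, -286.8, 163.1]
tool_rot: [-3.142, -0.0, 1.446]
force: [1.3, -0.3, 0.5]
width: 49.9
```

```bash
python3 -c "
from h import *
rel([528,-104,120],1.45)"
```

```text
t 0.93 pos [ 404.2 -286.8  163.1] rot [-3.142 -0.     1.446] w 49.9 F [ 1.3 -0.3  0.5]
shift cm [19.68 10.01  4.31] rotvec [-0.    -0.    -0.004]
```

Request:
{"api": "carry_out", "payload": {
  "series": [
    [[19.7,10,4.5,0,0,0,5],[19.7,10,4.5,0,0,0,5],[19.7,10,4.5,0,0,0,5],[19.7,10,4.5,0,0,0,5],[19.7,10,4.5,0,0,0,5]]
  ]
}}

```text
clock: 1.35
eef_pos: [519.5, -118.3, 121.2]
tool_rot: [-3.141, 0.0, 1.441]
force: [0.8, -0.6, 0.1]
width: 50.3
```

Request:
{"api": "carry_out", "payload": {
  "series": [
    [[1,0,1,0,0,0,5],[1,0,1,0,0,0,5],[1,0,1,0,0,0,5]]
  ]
}}

```text
clock: 1.6
eef_pos: [519.2, -109.7, 111.1]
tool_rot: [-3.139, 0.0, 1.443]
force: [-0.2, -0.2, 0.5]
width: 49.8
```

```bash
python3 -c "
from h import *
rel([528,-104,14],1.45)"
```

```text
t 1.6 pos [ 519.2 -109.7  111.1] rot [-3.139  0.     1.443] w 49.8 F [-0.2 -0.2  0.5]
shift cm [0.69 0.82 9.71] rotvec [-0.003  0.    -0.007]
```

Request:
{"api": "carry_out", "payload": {
  "series": [
    [[0,0.8,4,0,0,0,5],[0,0.8,7,0,0,0,5],[0,0.8,9.7,0,0,0,5],[0,0.8,9.7,0,0,0,5]]
  ]
}}

```text
clock: 1.93
eef_pos: [523.9, -113.4, 11.1]
tool_rot: [-3.133, 0.001, 1.438]
force: [-1.5, -1.1, 0.1]
width: 50.4
```

```bash
python3 -c "
from h import *
rel([570.7,244,14],1.45)
d=get_image('side');cv2.imwrite('pics/s1.png',d['img'])
d=get_image('top');cv2.imwrite('pics/t1.png',d['img'])"
```

```text
t 1.93 pos [ 523.9 -113.4   11.1] rot [-3.133e+00  1.000e-03  1.438e+00] w 50.4 F [-1.5 -1.1  0.1]
shift cm [36.04 -0.11 -0.34] rotvec [-0.008  0.001 -0.012]
```

View pics/s1.png

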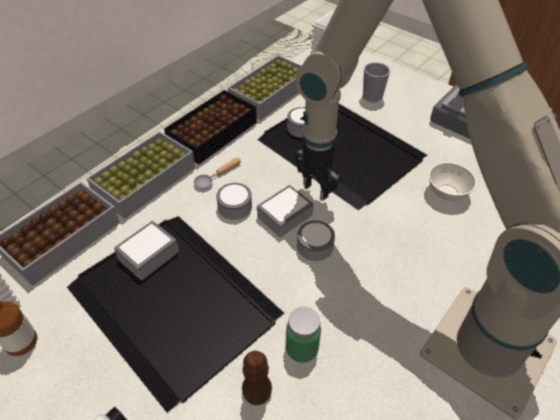

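The gripper is at the right face of the rect tub (~(318,185)), fingers straddling its centre. Start pushing.

Request:
{"api": "carry_out", "payload": {
  "series": [
    [[2,0,-0.3,0,0,0,5],[4,0,-0.3,0,0,0,5],[6,0,-0.3,0,0,0,5],[8,0,-0.3,0,0,0,5],[10,0,-0.3,0,0,0,5]]
  ]
}}

```text
clock: 2.45
eef_pos: [542.5, -12.8, 20.6]
tool_rot: [3.138, 0.0, 1.439]
force: [0.7, -1.0, -0.9]
width: 49.9
```

```bash
python3 -c "
from h import *
rel([570.7,244,14],1.45)
d=get_image('top');cv2.imwrite('pics/t2.png',d['img'])
o,_,_=find(get_image('side'));[print(x) for x in o]
"
```

```text
t 2.45 pos [542.5 -12.8  20.6] rot [3.138 0.    1.439] w 49.9 F [ 0.7 -1.  -0.9]
shift cm [25.83 -0.59  0.65] rotvec [ 0.004  0.    -0.011]
(704, 289, 113, 94, 87.6, 0.92, [145.0, 246.0])
(426, 19, 86, 89, 39.8, 0.77, [316.0, 235.0])
(547, 64, 117, 91, 82.8, 0.91, [263.0, 221.0])
(657, 49, 82, 85, 40.0, 0.83, [234.0, 196.0])
```

View pics/t2.png

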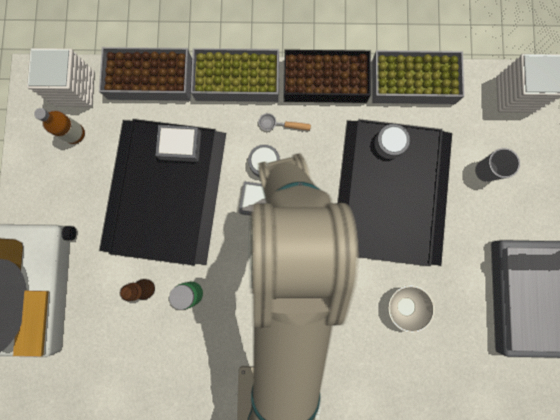

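Request:
{"api": "carry_out", "payload": {
  "series": [
    [[2,0,0.5,0,0,0,5],[4,0,0.5,0,0,0,5],[6,0,0.5,0,0,0,5],[8,0,0.5,0,0,0,5],[10,0,0.5,0,0,0,5]]
  ]
}}

```text
clock: 2.97
eef_pos: [555.0, 84.9, 14.8]
tool_rot: [3.14, 0.002, 1.438]
force: [-0.6, -2.1, 0.1]
width: 50.0
```

```bash
python3 -c "
from h import *
rel([570.7,244,14],1.45)
d=get_image('side');cv2.imwrite('pics/s3.png',d['img'])
o,_,_=find(d);[print(x) for x in o]
"
```

```text
t 2.97 pos [555.   84.9  14.8] rot [3.140e+00 2.000e-03 1.438e+00] w 50.0 F [-0.6 -2.1  0.1]
shift cm [15.98 -0.56  0.05] rotvec [ 0.002  0.002 -0.012]
(704, 289, 113, 96, 87.6, 0.91, [144.0, 246.0])
(426, 19, 86, 89, 38.3, 0.78, [316.0, 235.0])
(560, 151, 118, 97, 81.4, 0.87, [233.0, 242.0])
(672, 62, 42, 85, 41.1, 0.7, [227.0, 196.0])
(717, -307, 84, 93, 38.9, 0.81, [302.0, 117.0])
```

View pics/s3.png

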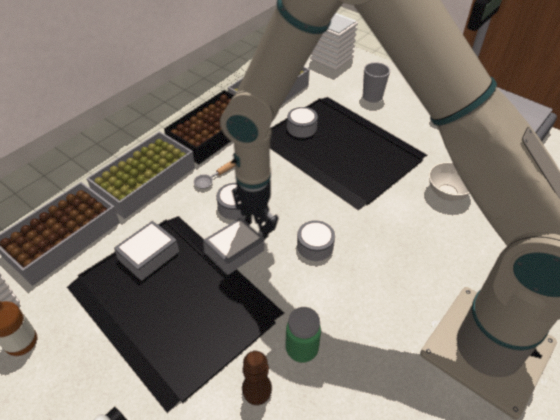

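The rect tub at (233,242) has reached the lip, still aligned. Push on over it.

Request:
{"api": "carry_out", "payload": {
  "series": [
    [[1.6,0,0,0,0,0,5],[3.2,0,0,0,0,0,5],[4.8,0,0,0,0,0,5],[6.4,0,0,0,0,0,5],[8,0,0,0,0,0,5]]
  ]
}}

```text
clock: 3.43
eef_pos: [565.5, 161.9, 14.8]
tool_rot: [3.14, 0.004, 1.437]
force: [0.3, -2.4, -0.9]
width: 50.2
```

```bash
python3 -c "
from h import *
rel([570.7,244,14],1.45)
d=get_image('side');cv2.imwrite('pics/s4.png',d['img'])
"
```

```text
t 3.43 pos [565.5 161.9  14.8] rot [3.14  0.004 1.437] w 50.2 F [ 0.3 -2.4 -0.9]
shift cm [ 8.21 -0.58  0.04] rotvec [ 0.001  0.004 -0.013]
```

View pics/s4.png

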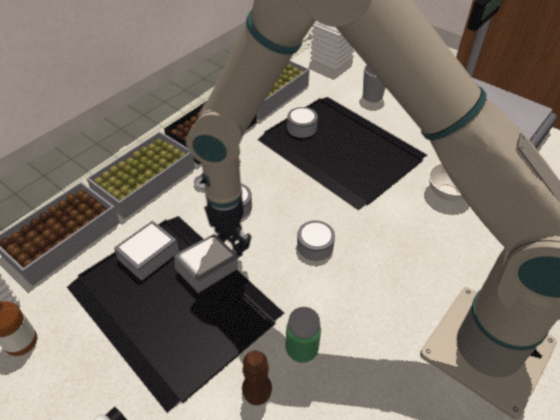

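Rect tub at (205,262) is half over the lip and level with its gap to the filled tub. Continue.

Request:
{"api": "carry_out", "payload": {
  "series": [
    [[1.6,0,0,0,0,0,5],[3.2,0,0,0,0,0,5],[4.8,0,0,0,0,0,5],[6.4,0,0,0,0,0,5],[8,0,0,0,0,0,5]]
  ]
}}

```text
clock: 3.9
eef_pos: [575.6, 245.2, 13.7]
tool_rot: [3.141, 0.001, 1.439]
force: [-0.0, -2.9, 1.2]
width: 50.0
```

Request:
{"api": "carry_out", "payload": {
  "series": [
    [[0.8,0,0,0,0,0,5],[1.3,0,0,0,0,0,5],[1.3,0,0,0,0,0,5],[0,0,0,0,0,0,5],[-1.5,0,0,0,0,0,5]]
  ]
}}

```text
clock: 4.32
eef_pos: [572.3, 230.7, 12.7]
tool_rot: [-3.141, -0.0, 1.442]
force: [-0.2, -0.4, 0.2]
width: 49.5
```

```bash
python3 -c "
from h import *
rel([570.7,244,14],1.45)
d=get_image('side');cv2.imwrite('pics/s5.png',d['img'])
o,_,_=find(d,50);[print(x) for x in o]
"
```

```text
t 4.32 pos [572.3 230.7  12.7] rot [-3.141 -0.     1.442] w 49.5 F [-0.2 -0.4  0.2]
shift cm [ 1.29 -0.33 -0.13] rotvec [-0.    -0.    -0.008]
(578, 331, 111, 93, 82.8, 0.93, [169.0, 286.0])
(700, 290, 112, 95, 87.6, 0.92, [146.0, 246.0])
(424, 22, 86, 88, 39.8, 0.78, [316.0, 235.0])
(651, 52, 83, 88, 40.0, 0.8, [233.0, 196.0])
(717, -302, 85, 88, 40.1, 0.81, [302.0, 117.0])
```

View pics/s5.png

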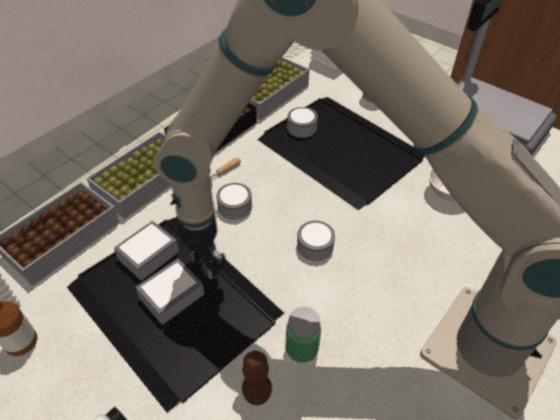

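Rect tub lies flat in tray_rect at (169,286) px, ≈(578,331) mm, i.e. about tray (−8,0); filled rect not shifted. Next the near round tub.

```bash
python3 -c "
from h import *
d=dict(np.load('top0.npz'));print('jar,bowl',ray(d,[[181,296],[408,308]],[110]),ray(d,[408,308],50))
rel([410,91,90],1.79)"
```

```text
jar,bowl [[ 293.6276478   238.76946216]
 [ 274.2201478  -322.09886963]] [[ 267.28126379 -339.45618729]]
t 4.37 pos [571.9 223.9  12.4] rot [-3.14   0.006  1.437] w 50.0 F [-1.8 -4.2 -0.3]
shift cm [-15.38 -14.29  -7.65] rotvec [-0.003  0.005 -0.353]
```

Request:
{"api": "carry_out", "payload": {
  "series": [
    [[-1,0,-4,0,0,0,6],[-1,0,-8,0,0,0,6],[-3,-2,-10,0,0,-0.1,6],[-6,-5,-10,0,0,-0.2,6],[-9,-8,-10,0,0,-0.3,6]]
  ]
}}

```text
clock: 4.78
eef_pos: [483.2, 151.1, 114.4]
tool_rot: [3.138, 0.0, 1.744]
force: [-0.4, -0.6, -1.1]
width: 60.1
```

```bash
python3 -c "
from h import *
rel([410,91,90],1.79)"
```

```text
t 4.78 pos [483.2 151.1 114.4] rot [3.138 0.    1.744] w 60.1 F [-0.4 -0.6 -1.1]
shift cm [-4.65 -8.26  2.4 ] rotvec [ 0.004  0.    -0.046]
```

Request:
{"api": "carry_out", "payload": {
  "series": [
    [[-2,-4,0,0,0,-0.05,6],[-4.6,-8,2,0,0,-0.05,6],[-4.6,-8.2,2.4,0,0,-0.05,6],[-4.6,-8.2,2.4,0,0,-0.05,6]]
  ]
}}

```text
clock: 5.12
eef_pos: [404.4, 88.3, 88.0]
tool_rot: [-3.133, 0.003, 1.785]
force: [-0.4, -0.3, 0.4]
width: 59.8
```

```bash
python3 -c "
from h import *
rel([410,91,14],1.79)"
```

```text
t 5.12 pos [404.4  88.3  88. ] rot [-3.133e+00  3.000e-03  1.785e+00] w 59.8 F [-0.4 -0.3  0.4]
shift cm [0.16 0.67 7.4 ] rotvec [-0.009  0.003 -0.005]
```

Request:
{"api": "carry_out", "payload": {
  "series": [
    [[0.2,0.5,3,0,0,0,6],[0.2,0.5,6,0,0,0,6],[0.2,0.5,7.3,0,0,0,6],[0.2,0.5,7.3,0,0,0,6]]
  ]
}}

```text
clock: 5.45
eef_pos: [414.5, 93.4, 24.0]
tool_rot: [-3.137, 0.008, 1.79]
force: [-0.0, -0.7, -0.2]
width: 60.0
```

```bash
python3 -c "
from h import *
rel([485,-243,14],1.79)
d=get_image('side');cv2.imwrite('pics/s6.png',d['img'])"
```

```text
t 5.45 pos [414.5  93.4  24. ] rot [-3.137  0.008  1.79 ] w 60.0 F [-0.  -0.7 -0.2]
shift cm [-34.36  -0.44   1.29] rotvec [-0.005  0.008  0.   ]
```

View pics/s6.png

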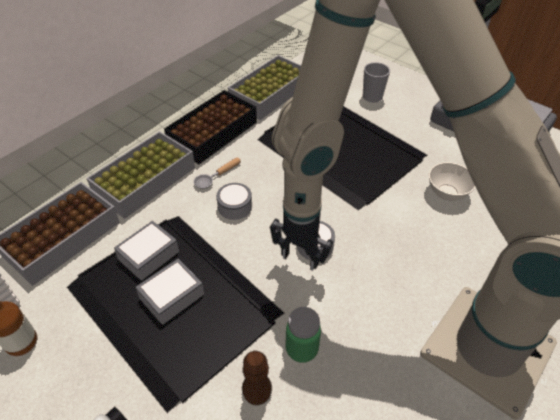

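Request:
{"api": "carry_out", "payload": {
  "series": [
    [[-0.5,-0.5,0.8,0,0,0,6],[-2.5,-0.5,0.8,0,0,0,6],[-4.5,-0.5,0.8,0,0,0,6],[-6.5,-0.5,0.8,0,0,0,6],[-8.5,-0.5,0.8,0,0,0,6]]
  ]
}}

```text
clock: 5.92
eef_pos: [427.9, 8.8, 17.6]
tool_rot: [-3.136, 0.008, 1.791]
force: [-0.7, 0.8, -1.2]
width: 59.9
```

Request:
{"api": "carry_out", "payload": {
  "series": [
    [[-2,0,0,0,0,0,6],[-4,0,0,0,0,0,6],[-6,0,0,0,0,0,6]]
  ]
}}

```text
clock: 6.17
eef_pos: [440.9, -50.1, 18.2]
tool_rot: [-3.136, 0.008, 1.791]
force: [-0.1, 1.5, -2.3]
width: 60.0
```

```bash
python3 -c "
from h import *
rel([485,-243,14],1.79)
d=get_image('side');cv2.imwrite('pics/s7.png',d['img'])
o,_,_=find(d);[print(x) for x in o]
"
```

```text
t 6.17 pos [440.9 -50.1  18.2] rot [-3.136  0.008  1.791] w 60.0 F [-0.1  1.5 -2.3]
shift cm [-19.78   0.1    0.57] rotvec [-0.006  0.008  0.001]
(581, 329, 111, 94, 83.1, 0.92, [168.0, 287.0])
(704, 289, 113, 95, 87.9, 0.91, [145.0, 246.0])
(656, 49, 81, 89, 44.4, 0.81, [234.0, 196.0])
(717, -307, 84, 93, 38.9, 0.79, [302.0, 117.0])
```

View pics/s7.png

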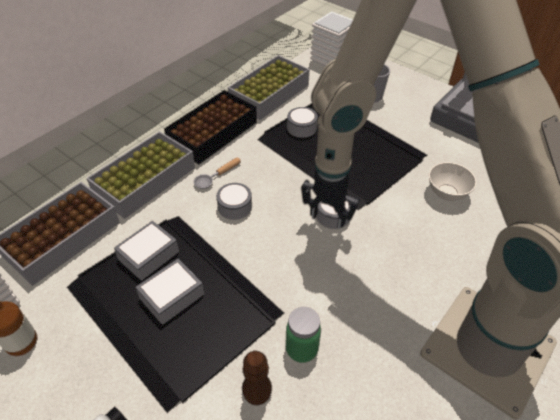

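Round tub B is cradled by both fingers at (333,212), approaching the tray_round lip. Continue, biased slightly to far side.

Request:
{"api": "carry_out", "payload": {
  "series": [
    [[-1.6,0.6,0.3,0,0,0,6],[-3.2,1.2,0.3,0,0,0,6],[-4.8,1.2,0.3,0,0,0,6],[-6.4,1.2,0.3,0,0,0,6],[-8,1.2,0.3,0,0,0,6]]
  ]
}}

```text
clock: 6.63
eef_pos: [470.1, -124.1, 15.9]
tool_rot: [-3.137, 0.006, 1.792]
force: [-0.4, 4.1, 1.2]
width: 60.2
```

```bash
python3 -c "
from h import *
rel([485,-243,14],1.79)
d=get_image('side');cv2.imwrite('pics/s8.png',d['img'])
"
```

```text
t 6.63 pos [ 470.1 -124.1   15.9] rot [-3.137  0.006  1.792] w 60.2 F [-0.4  4.1  1.2]
shift cm [-11.93  -1.15   0.27] rotvec [-0.005  0.006  0.002]
```

View pics/s8.png

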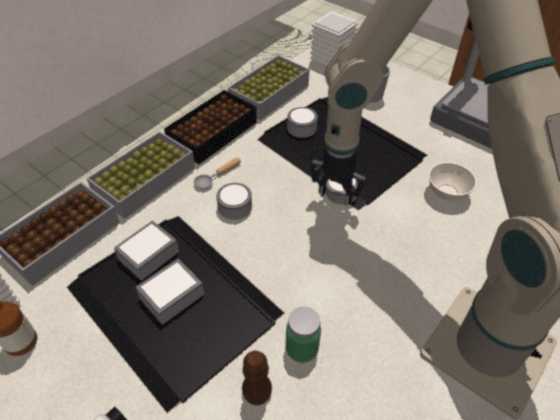

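Tub B is on the slope at about (342,190), still cradled.

Request:
{"api": "carry_out", "payload": {
  "series": [
    [[-1.6,-0.2,0,0,0,0,6],[-3.2,-0.4,0,0,0,0,6],[-4.8,-0.6,0,0,0,0,6],[-6.4,-0.8,0,0,0,0,6],[-8,-1,0,0,0,0,6]]
  ]
}}

```text
clock: 7.1
eef_pos: [477.2, -204.5, 16.4]
tool_rot: [-3.135, 0.007, 1.792]
force: [0.8, 2.6, -1.3]
width: 60.4
```

Request:
{"api": "carry_out", "payload": {
  "series": [
    [[-1.4,-0.2,0,0,0,0,6],[-2.8,-0.2,0,0,0,0,6],[-3.8,-0.2,0,0,0,0,6],[-4.2,-0.2,0,0,0,0,6],[-4.2,-0.2,0,0,0,0,6]]
  ]
}}

```text
clock: 7.52
eef_pos: [484.3, -246.8, 16.5]
tool_rot: [-3.135, 0.008, 1.79]
force: [-0.3, 1.4, -0.5]
width: 59.9
```

Request:
{"api": "carry_out", "payload": {
  "series": [
    [[2,0,0,0,0,0,6],[4,0,-2,0,0,0,6],[4,0,-6,0,0,0,6],[4,0,-9,0,0,0,6],[4,0,-9,0,0,0,6]]
  ]
}}

```text
clock: 7.93
eef_pos: [479.5, -204.7, 111.2]
tool_rot: [3.14, 0.012, 1.794]
force: [0.3, -0.1, -0.0]
width: 59.8
```

```bash
python3 -c "
from h import *
rel([656-9.5+2,46+78,100],1.45)
d=get_image('side');cv2.imwrite('pics/s9.png',d['img'])
o,_,_=find(d,50);[print(x) for x in o]
"
```

```text
t 7.93 pos [ 479.5 -204.7  111.2] rot [3.14  0.012 1.794] w 59.8 F [ 0.3 -0.1 -0. ]
shift cm [28.32 23.77  0.81] rotvec [0.003 0.012 0.344]
(578, 331, 111, 93, 83.2, 0.93, [169.0, 287.0])
(700, 291, 112, 95, 87.7, 0.92, [145.0, 247.0])
(652, 52, 84, 88, 40.0, 0.79, [233.0, 196.0])
(490, -281, 85, 92, 31.9, 0.63, [364.0, 155.0])
(713, -302, 84, 93, 38.9, 0.76, [301.0, 117.0])
```

View pics/s9.png

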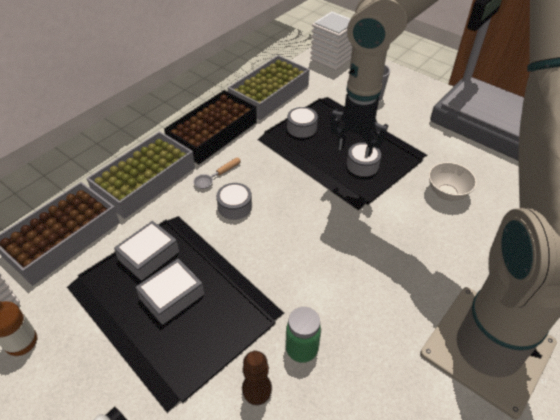

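B is flat in tray_round at (364,158) px ≈ tray (−107, 21). Now tub A.

```bash
python3 -c "
from h import *
rel([669,124,95],1.418)"
```

```text
t 7.98 pos [ 478.1 -205.3  109. ] rot [-3.14   0.011  1.793] w 59.9 F [ 0.   0.2 -0.5]
shift cm [27.92 25.88  1.06] rotvec [0.001 0.011 0.375]
```

Request:
{"api": "carry_out", "payload": {
  "series": [
    [[27.9,25.9,0.5,0,0.01,0.37,6],[27.9,25.9,0.5,0,0.01,0.37,6],[27.9,25.9,0.5,0,0.01,0.37,6],[27.9,25.9,0.5,0,0.01,0.37,6],[27.9,25.9,0.5,0,0.01,0.37,6]]
  ]
}}

```text
clock: 8.4
eef_pos: [580.6, -24.0, 100.3]
tool_rot: [-3.135, 0.001, 1.422]
force: [1.7, -1.0, -0.5]
width: 59.8
```

```bash
python3 -c "
from h import *
rel([669,124,95],1.418)"
```

```text
t 8.4 pos [580.6 -24.  100.3] rot [-3.135e+00  1.000e-03  1.422e+00] w 59.8 F [ 1.7 -1.  -0.5]
shift cm [15.95  6.55  0.47] rotvec [-0.006  0.001  0.004]
```

Request:
{"api": "carry_out", "payload": {
  "series": [
    [[16,6.5,0,0,0,0,6],[16,6.5,0,0,0,0,6],[16,6.5,0,0,0,0,6],[16,6.5,0,0,0,0,6],[16,6.5,0,0,0,0,6]]
  ]
}}

```text
clock: 8.82
eef_pos: [670.0, 133.8, 100.4]
tool_rot: [-3.138, -0.009, 1.43]
force: [-0.0, 0.8, 0.7]
width: 59.8
```

Request:
{"api": "carry_out", "payload": {
  "series": [
    [[0,0,0,0,0,0,6]]
  ]
}}

```text
clock: 8.9
eef_pos: [668.3, 128.3, 99.7]
tool_rot: [-3.136, -0.003, 1.428]
force: [0.5, -0.6, -0.2]
width: 60.0
```

```bash
python3 -c "
from h import *
rel([669,124,16],1.418)"
```

```text
t 8.9 pos [668.3 128.3  99.7] rot [-3.136e+00 -3.000e-03  1.428e+00] w 60.0 F [ 0.5 -0.6 -0.2]
shift cm [-0.44  0.19  8.37] rotvec [-0.006 -0.003  0.01 ]
```

Request:
{"api": "carry_out", "payload": {
  "series": [
    [[0,0,3,0,0,0,6],[0,0,6,0,0,0,6],[0,0.1,8.3,0,0,0.01,6],[0,0.1,8.3,0,0,0.01,6],[0,0.1,8.3,0,0,0.01,6]]
  ]
}}

```text
clock: 9.32
eef_pos: [667.6, 120.5, 16.2]
tool_rot: [-3.133, 0.003, 1.411]
force: [-0.3, 0.5, 0.9]
width: 59.9
```

```bash
python3 -c "
from h import *
rel([609,-260,15],1.418)
d=get_image('side');cv2.imwrite('pics/s10.png',d['img'])"
```

```text
t 9.32 pos [667.6 120.5  16.2] rot [-3.133e+00  3.000e-03  1.411e+00] w 59.9 F [-0.3  0.5  0.9]
shift cm [-38.5    0.26   0.23] rotvec [-0.008  0.003 -0.007]
```

View pics/s10.png

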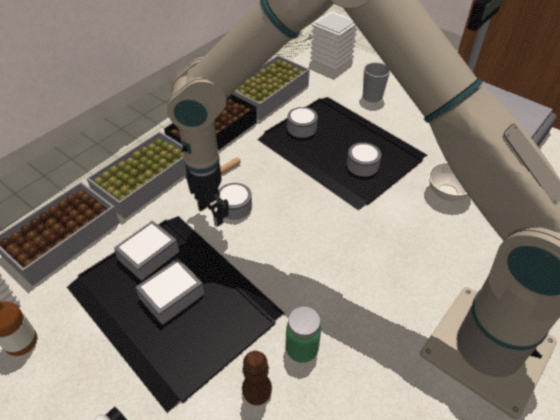

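Fingers are beside tub A's left side (210,205), clear of the spoon and the rect tubs. Push.

Request:
{"api": "carry_out", "payload": {
  "series": [
    [[-2,0,0,0,0,0,6],[-4,0,0,0,0,0,6],[-6,0,0,0,0,0,6],[-8,0,0,0,0,0,6],[-10,0,0,0,0,0,6]]
  ]
}}

```text
clock: 9.78
eef_pos: [655.0, 23.5, 20.4]
tool_rot: [-3.141, -0.002, 1.412]
force: [0.4, 1.0, -0.6]
width: 60.1
```

```bash
python3 -c "
from h import *
rel([609,-260,15],1.418)
d=get_image('side');cv2.imwrite('pics/s11.png',d['img'])"
```

```text
t 9.78 pos [655.   23.5  20.4] rot [-3.141e+00 -2.000e-03  1.412e+00] w 60.1 F [ 0.4  1.  -0.6]
shift cm [-28.72  -0.05   0.49] rotvec [-0.001 -0.002 -0.006]
```

View pics/s11.png

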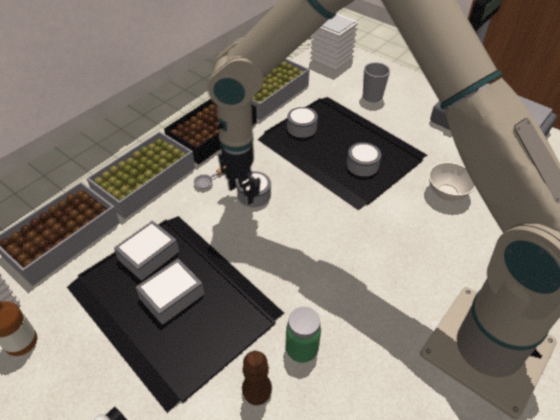

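Tub A is cradled at (256,187) and heading for the gap between the filled tub and B.

Request:
{"api": "carry_out", "payload": {
  "series": [
    [[-2,0,0.3,0,0,0,6],[-4,0,0.3,0,0,0,6],[-6,0,0.3,0,0,0,6],[-8,0,0.3,0,0,0,6],[-10,0,0.3,0,0,0,6]]
  ]
}}

```text
clock: 10.25
eef_pos: [640.5, -72.7, 18.0]
tool_rot: [3.14, -0.004, 1.413]
force: [0.7, 4.0, 2.7]
width: 60.4
```

Request:
{"api": "carry_out", "payload": {
  "series": [
    [[-1.6,0,0,0,0,0,6],[-3.2,0,0,0,0,0,6],[-4.8,0,0,0,0,0,6]]
  ]
}}

```text
clock: 10.5
eef_pos: [634.1, -117.3, 18.7]
tool_rot: [3.139, -0.008, 1.415]
force: [1.7, 6.0, 4.8]
width: 59.9
```

```bash
python3 -c "
from h import *
rel([609,-260,15],1.418)
d=get_image('side');cv2.imwrite('pics/s12.png',d['img'])
o,_,_=find(d,50);[print(x) for x in o]
"
```

```text
t 10.5 pos [ 634.1 -117.3   18.7] rot [ 3.139 -0.008  1.415] w 59.9 F [1.7 6.  4.8]
shift cm [-14.49  -0.26   0.26] rotvec [ 0.003 -0.008 -0.003]
(578, 331, 111, 93, 83.1, 0.91, [169.0, 287.0])
(701, 291, 112, 93, 87.6, 0.92, [145.0, 246.0])
(490, -281, 85, 94, 34.4, 0.79, [364.0, 155.0])
(699, -311, 49, 88, 38.0, 0.8, [307.0, 117.0])
```

View pics/s12.png

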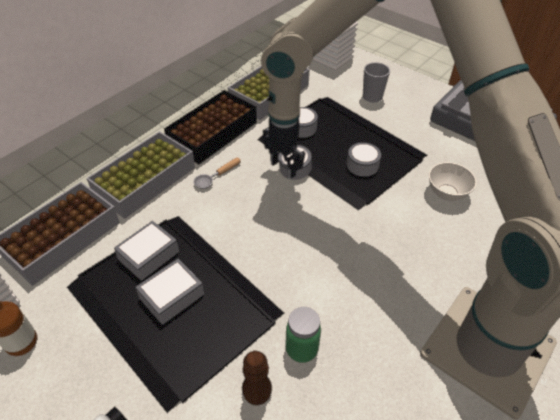

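Tub A is on the lip at (296,163), with room either side. Finish the push.

Request:
{"api": "carry_out", "payload": {
  "series": [
    [[-1.6,0,0,0,0,0,6],[-3.2,0,0,0,0,0,6],[-4.8,-0.1,0,0,0,0,6],[-6.4,-0.2,0,0,0,0,6],[-8,-0.2,0,0,0,0,6]]
  ]
}}

```text
clock: 10.97
eef_pos: [619.1, -197.5, 18.6]
tool_rot: [3.14, -0.004, 1.416]
force: [0.2, 0.7, -0.9]
width: 60.2
```

```bash
python3 -c "
from h import *
rel([609,-260,15],1.418)
d=get_image('side');cv2.imwrite('pics/s13.png',d['img'])
o,_,_=find(d,50);[print(x) for x in o]
"
```

```text
t 10.97 pos [ 619.1 -197.5   18.6] rot [ 3.14  -0.004  1.416] w 60.2 F [ 0.2  0.7 -0.9]
shift cm [-6.33 -0.03  0.33] rotvec [ 0.002 -0.004 -0.002]
(578, 331, 111, 93, 83.0, 0.93, [168.0, 287.0])
(700, 291, 112, 94, 87.8, 0.92, [145.0, 246.0])
(490, -281, 87, 91, 40.0, 0.78, [364.0, 155.0])
```

View pics/s13.png

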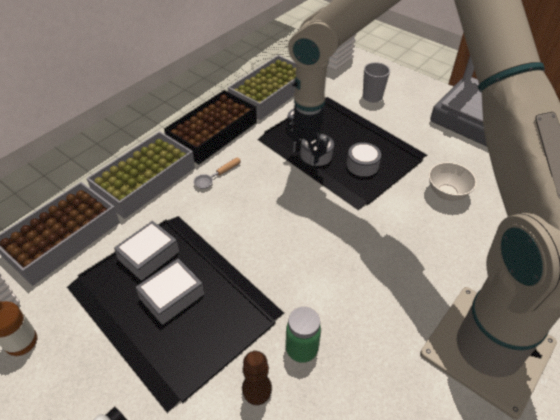

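Request:
{"api": "carry_out", "payload": {
  "series": [
    [[-1.5,0,0,0,0,0,6],[-3,0,0,0,0,0,6],[-4.5,0,0,0,0,0,6],[-5.5,0,0,0,0,0,6],[-5.5,0,0,0,0,0,6]]
  ]
}}

```text
clock: 11.43
eef_pos: [606.8, -258.9, 15.4]
tool_rot: [-3.138, 0.002, 1.408]
force: [0.5, -0.5, -0.2]
width: 59.9
```

Request:
{"api": "carry_out", "payload": {
  "series": [
    [[2,0,0,0,0,0,6],[4,0,-1,0,0,0,6],[5,0,-4,0,0,0,6],[7,0,-8,0,0,0,6],[10,0,-12,0,0,0,6]]
  ]
}}

```text
clock: 11.85
eef_pos: [620.8, -165.6, 126.1]
tool_rot: [-3.134, 0.003, 1.409]
force: [1.3, -0.5, -0.3]
width: 59.8
```

Request:
{"api": "carry_out", "payload": {
  "series": [
    [[4,0,-4,0,0,0,6],[8,0,-8,0,0,0,6],[12,0,-10,0,0,0,6],[16,0,-10,0,0,0,6],[20,0,-10,0,0,0,6]]
  ]
}}

```text
clock: 12.27
eef_pos: [651.3, 9.6, 225.6]
tool_rot: [-3.141, 0.002, 1.409]
force: [1.0, -0.8, -0.6]
width: 60.4
```

```bash
python3 - <<'E'
from h import *
rel([600,-20,200],1.418)
for n in["side","top"]:
    d=get_image(n);cv2.imwrite(f'pics/{n}14.png',d['img'])
    o,P,m=find(d,48);print(n)
    for x in o:
        r=8;u,v=map(int,x[6]);zz=P[v-r:v+r,u-r:u+r];c=zz.reshape(-1,3);c=c[abs(c[:,2]-48)<8]
        A=np.linalg.lstsq(np.c_[c[:,:2],np.ones(len(c))],c[:,2],rcond=None)[0]
        o0=np.array([586,329] if x[1]>120 else [596,-317]);dd=np.array(x[:2])-o0
        print(x,"lid z",round(np.median(c[:,2]),1),"slope",A[:2].round(3),"tray",round(dd@[.993,-.12]),round(dd@[.12,.993]))
E
```

```text
t 12.27 pos [651.3   9.6 225.6] rot [-3.141e+00  2.000e-03  1.409e+00] w 60.4 F [ 1.  -0.8 -0.6]
shift cm [-3.74 -4.59  2.57] rotvec [-0.001  0.002 -0.009]
side
(579, 330, 111, 94, 82.6, 0.91, [168.0, 288.0]) lid z 48.6 slope [-0.013  0.002] tray -7 0
(702, 290, 112, 95, 87.9, 0.9, [146.0, 246.0]) lid z 48.5 slope [ 0.001 -0.003] tray 120 -25
(491, -283, 86, 93, 34.4, 0.79, [364.0, 154.0]) lid z 48.4 slope [-0.003  0.007] tray -108 21
(598, -295, 85, 90, 40.0, 0.83, [334.0, 136.0]) lid z 48.4 slope [-0.005 -0.001] tray -1 22
(718, -305, 87, 88, 40.1, 0.82, [302.0, 117.0]) lid z 48.6 slope [-0.003 -0.001] tray 120 27
top
(607, -305, 87, 70, 50.0, 0.78, [392.0, 180.0]) lid z 48.6 slope [-0.002 -0.008] tray 9 13
(582, 326, 112, 89, 82.7, 0.94, [160.0, 185.0]) lid z 48.7 slope [-0.002 -0.007] tray -4 -3
(705, 286, 111, 89, 87.9, 0.91, [176.0, 141.0]) lid z 48.6 slope [ 0.009 -0.01 ] tray 123 -28
(719, -306, 84, 85, 0.8, 0.79, [393.0, 139.0]) lid z 48.4 slope [-0.005  0.018] tray 121 26
```

View pics/side14.png

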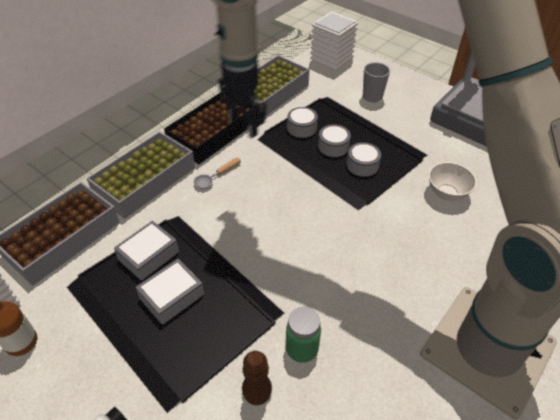

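View pics/top14.png

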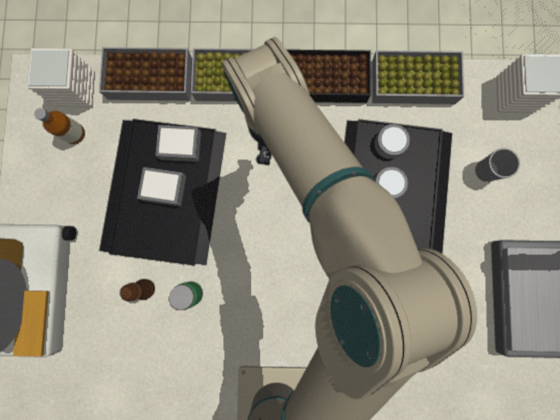

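All five tubs are flat on the tray floors, with every lid at about 48.5 mm. The bystanders sit at the same pixels as at the start and the gripper is clear. Handing in.

Request:
{"api": "carry_out", "payload": {
  "series": [
    [[0,0,0,0,0,0,6],[0,0,0,0,0,0,6],[0,0,0,0,0,0,6]]
  ]
}}

```text
clock: 12.62
eef_pos: [649.9, 6.7, 222.1]
tool_rot: [-3.135, 0.003, 1.409]
force: [0.5, -0.8, -0.5]
width: 60.0
```

```bash
python3 -c "
from cell import *
print(finish_job())"
```

```text
the job is handed in; nothing more can be done
None
```

All three tubs are in their trays and the job was handed in at about 12.6 s. I pushed each one low down with both fingers, partly open and set crosswise to the push.

| Tub | Tray | Final position in tray frame (mm) |
|---|---|---|
| tub_c (rectangular) | tray_rect | about (−6, −1) |
| Near round tub | tray_round | about (−108, 21) |
| Far round tub | tray_round | about (−1, 22) |

- **Lying flat:** in the last check every lid stood about 48.5 mm above the counter, which is the 3 mm floor plus the 45 mm tub. Measured tilts were under 0.02 rad.
- **Filled tubs:** both were within about 3 mm of their starting positions.
- **Bystanders:** the jar, spoon, mill and bowl looked unmoved in the side picture. I checked these only by eye.
- **Robot:** the gripper was clear of everything at the end, and no force reading exceeded about 8 N.

**Gaps and disagreements:** the arm hid the near round tub from the top camera in the last check and partly covered the far one. That view put the far tub at (9, 13), which is also within limits. For both I relied on the side camera. No check failed.

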